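# Scan in the green tip box

### The job

Take the hand scanner off its charging pad and aim it square at the middle of the label on the green-lidded tip box, its window about 6 cm from the label and its long side along the label's length, and hold it still there for two seconds so that it reads. Then gently stand it back upright in the middle of its pad, lined up with the pad as before, and let go. Do not touch the three boxes or their stands, and leave the bottle and the blue tube rack alone.

Things in the scene. Friction and masses are not known exactly. Their poses are not given: they have to be found in the camera images.
- scanner_grip (a point): Centre of the black upright handle of the hand scanner (loose, about 0.2 kg), 85 mm above its window end; axes as the scanner's. Handle: 28 mm (x) by 36 mm (y), from 46 to 120 mm above the window. The scanner stands window down on its pad. It has no trigger: it reads by itself when held still and square.
- scanner_window (a point): Centre of the scanner's window, the flat face (46 x 66 mm) at its nose end, on which it stands. Same axes as the scanner: it looks along its own -z; y is its long side and scan line. Reads at 40 to 85 mm.
- scanner: The whole scanner, 120 mm long, origin at the centre of its window face, z from window to handle end. Its orange nose with a black band is 46 x 66 mm (x by y) from 0 to 30 mm and 36 x 50 mm from 30 to 46 mm; the handle follows.
- label_green (a point): Centre of the white bar-code label (32 x 64 mm) in the middle of the green lid (86 x 125 mm), on a tip box held by a sloped stand. z points straight out of the label, leaning 35 degrees from vertical to the low front edge; y is level, along the label's 64 mm length; x points up the slope. About 95 mm above the table; lid's top edge about 120 mm.
- label_yellow (a point): Centre of the white bar-code label (32 x 64 mm) in the middle of the yellow lid (86 x 125 mm), on a tip box held by a sloped stand. z points straight out of the label, leaning 35 degrees from vertical to the low front edge; y is level, along the label's 64 mm length; x points up the slope. About 95 mm above the table; lid's top edge about 120 mm. Another box.
- label_blue (a point): Centre of the white bar-code label (32 x 64 mm) in the middle of the blue lid (86 x 125 mm), on a tip box held by a sloped stand. z points straight out of the label, leaning 35 degrees from vertical to the low front edge; y is level, along the label's 64 mm length; x points up the slope. About 95 mm above the table; lid's top edge about 120 mm. Not to be scanned.
- box_green: Stand and tip box with the green lid, fixed, at any of three places in a row; origin on the table under the stand (base 120 x 110 mm, box 125 mm wide); at yaw 0 the slope faces -x, the robot.
- box_yellow: The same with a yellow lid.
- box_blue: The same with a blue lid.
- pad_top (a point): Centre of the top face of the grey charging pad (86 x 106 x 12 mm, fixed to the table, white outline of the nose on it). Top 12 mm above the table. Its y is its long side; the scanner stands with its long side along it, either way round.
- pad: The charging pad, origin under its centre, axes as pad_top.
- bottle_mid (a point): White reagent bottle, loose, 48 mm across, 95 mm tall; point at half height. Leave alone.
- tube_rack_mid (a point): Blue tube rack, loose, 70 x 100 x 40 mm; point at half height. Leave alone.
Not all that is in view belongs to the job. What is meant by the scanner is not pink, red or turquoise, and is the larger of those in its own colour.

How it is judged (in metres and radians):
On the way:
1. scanner held still 1.7 s, square to the green box's label (11 deg; long side along it, 15 deg), looking at its middle within 12 mm each way, window 40 to 85 mm from it (x of label_green in the frame of scanner_window between -0.012 and 0.012 m and y of label_green in the frame of scanner_window between -0.012 and 0.012 m and z of label_green in the frame of scanner_window between -0.085 and -0.04 m and angle between the z axis of scanner_window and the z axis of label_green, either way round below 0.2 rad and angle between the y axis of scanner_window and the y axis of label_green, either way round below 0.26 rad and linear speed of scanner below 0.03 m/s and angular speed of scanner below 0.25 rad/s), for 1.7 s.
At the end, for the whole second after the job is handed in: the scanner stands still and upright (within 4.5 degrees) on its pad, its window centre within 12 mm of the pad's centre, flat on it (4 mm) and its long side along the pad's within 11 degrees, either way round, released (horizontal distance between scanner_window and pad_top below 0.012 m and z of scanner_window in the frame of pad_top between -0.004 and 0.004 m and angle between scanner_window's own z axis and vertical below 0.08 rad and angle between the y axis of scanner_window and the y axis of pad_top, either way round below 0.2 rad and linear speed of scanner below 0.02 m/s); the robot touches nothing.
It fails at once if a box or its stand is touched (over 1 N) (contact force between any of box_green, box_yellow, box_blue and anything else above 1 N).
It fails at once if the bottle or the tube rack is moved by more than 15 mm or the bottle is tipped (distance of any of bottle_mid, tube_rack_mid from where it was at the start of the episode above 0.015 m or angle between bottle_mid's own z axis and vertical above 0.3 rad).
It fails at once if the scanner is put down hard or dropped (over 40 N on the pad) (contact force between scanner and pad above 40 N).
It also fails if it takes over 48 s, if anything falls off the work surface, if the arm or the gripper's body presses on something with over 40 N, if the wrist force passes 120 N, or if a joint passes its speed limit or range.

### The arm

A 6-joint arm with a two-finger parallel gripper is mounted at the origin on the work surface. World frame = base frame: x ahead of the robot, y to its left, z up, the work surface at z = 0. Lengths are in m, angles in degrees, forces in N, time in s.
With the tool pointing down it reaches from about 0.4 to 0.825 m from the base axis. Payload 7 kg.
Tool frame: the origin (TCP) lies midway between the tips of the shut fingers; the grasp point (between the pads) lies 19 mm behind it; z points along the fingers, y is the line along which they close (so a half turn about z gives the same grasp; the last joint's range is limited). The gripper opens to 88 mm and grips with 3 to 60 N. Pads are 19 mm wide; open, the fingers measure 130 mm over their backs; the gripper's body (78 mm by 193 mm) begins 47 mm behind the grasp point.
Start: joints at [-53.337, 20.546, 0.682, 0, -70.136, -16.507], TCP at [0.233, -0.634, 0.227] pointing down, gripper open.
Joint ranges: [-176.03, 176.03], [-82.01, 121.73], [-58.28, 71.71], [-173.87, 95.51], [-174.79, -0.11], [-173.66, 173.66]. Speed limits (degrees/s): [136.94, 136.94, 172.46, 180, 180, 180].

### API

Orientations are given as [roll, pitch, yaw] about the fixed x, y, z axes, in that order (R = Rz(yaw) Ry(pitch) Rx(roll)).
In Python, from plant import r gives the robot as it stands. The module is installed in compiled form; this text tells all that it offers.
- The arm moves only by the tool play_rows, never from a script. Its argument "rows" is a list of rows, each an object with "slide": the shift along the tool's x, y, z as a fraction of full scale, a list of three; "delta_rot": the turn, a rotation vector about the tool's x, y, z as a fraction of full scale, a list of three; "fingers": the opening, from -1 (shut) to 1 (fully open). In form: [{"slide": [x, y, z], "delta_rot": [rx, ry, rz], "fingers": fingers}, ...]. A call has 1 to 8 rows; each row shifts and turns the commanded pose from where the row before left it, along the tool's axes as they then stand; what a row does not reach is not made up. Full scale, the value 1, is 0.15 m for a shift and 0.08 rad for a turn. A row lasts 1/8 s, in which the tool goes at most 62.5 mm and 10.7 degrees, less where a joint would pass 70% of its speed; a pose out of reach is approached as far as the arm can. A call with a number of a shift or a turn outside -1 to 1 is refused whole. A call with a gripper value outside its range is refused whole. The fingers move at their own pace and stop on an object; "squeeze" is the grip in N (left out, the last holds). Time passes only in rows, so rows that do not move let the fingers close. It gives the time, the measured TCP pose, the force, the opening and the grip force at its end, in the units of the state.
- r.get_state(): the state, without advancing time (a new reading comes with each control period).
- r.capture(name): name is "scene" or "top" or "wrist"; returns a dict with "image" (420x560x3 uint8, blue, green, red), "fx", "fy", "cx", "cy" (pixels), "R" (3x3) and "t" (3): a world point X has camera coordinates R X + t; the wrist camera has in their place "T_tool_cam" (4x4, takes a point from camera to tool coordinates, whose origin is the TCP and whose axes are the flange's). Camera axes: x right, y down, z forward; pixel columns grow to the right and rows downward; lengths in m; the calibration is good to about 2 mm. A picture is of the moment at which its call begins: read the wrist's pose just before it. There is no depth.
- r.close_job(): hands the job in; it is judged then, once.
The state is a dict: "time_s": time; "joints": joint angles; "qd": joint speeds; "joint_torque": joint torques, N m; "tcp_pos": TCP position; "eef_rot": TCP orientation; "contact_force": force on the tool from outside, world axes, zero at the start; "moment": the same for the moment, N m; "gripper_width": finger opening in m; "gripper_force": force on a finger pad.
Only numpy, scipy, OpenCV 4.12 (cv2) and the standard library are available. Lean on these libraries where they do the work, as an engineer would, in place of code of your own. Each camera call takes 0.05 s, during which the arm holds its last target. There are 200 camera calls.

## Working session

There is one attempt and no reset: what is moved stays moved. The work goes in short steps, Python scripts to look and compute and a tool call to move; the robot and the scene stay as the last step left them, time stands still between calls to the robot, and variables do not carry over. Pictures are saved under pics/ and viewed, at most 10 in all, crops included, and the job is handed in when it is done.

Besides the shell and the picture viewer there is one more tool, called after "Request:" as name(argument=value, ...), one argument or row to a line, values as JSON. play_rows: Moves the arm, as the interface text tells. Shift numbers are shares of 0.15 m and turn numbers shares of 0.08 rad, none past 1 either way. Its arguments: {"type":"object","properties":{"rows":{"type":"array"},"squeeze":{"type":"number"}},"required":["rows"]}

```bash
mkdir -p pics
python3 - <<'E'
from plant import r
import cv2,pickle
print(r.get_state())
d={}
for n in("scene","top","wrist"):
    c=r.capture(n);d[n]=c;cv2.imwrite(f"pics/{n}0.png",c["image"])
    print(n,{k:v for k,v in c.items() if k!="image"})
pickle.dump(d,open("c0.pkl","wb"))
E
```

```text
{'time_s': 0.0, 'joints': array([-5.33375962e+01,  2.05909850e+01,  6.32529837e-01, -1.95192688e-02,
       -7.01363616e+01, -1.65068953e+01]), 'qd': array([ 0.01560087,  0.18247419,  0.04931327,  0.06784204,  0.10556849,
       -0.08097354]), 'joint_torque': array([ 1.44460824e-03, -5.82714987e+01,  2.93054777e+01,  6.99721947e+00,
        6.76688593e-03, -1.51999552e-04]), 'tcp_pos': array([ 0.23237799, -0.63320324,  0.22562022]), 'eef_rot': array([ 1.79903877e+02, -9.34985033e-03, -1.59851131e+02]), 'contact_force': array([1.09571205, 0.74829737, 0.85446343]), 'moment': array([-0.00287039, -0.02579663,  0.02744813]), 'gripper_force': 0.0, 'gripper_width': 0.087422871044226}
scene {'fx': 517.9331836532515, 'fy': 517.9331836532515, 'cx': 274.97572766251506, 'cy': 198.8727566082954, 'R': array([[-0.67849805,  0.73445468, -0.01472146],
       [ 0.51916889,  0.46524393, -0.71694613],
       [-0.51971537, -0.49408947, -0.69697312]]), 't': array([ 0.3370424 , -0.18369507,  1.48395862])}
top {'fx': 508.34037782439935, 'fy': 508.34037782439935, 'cx': 280.7403929628734, 'cy': 203.54903450458954, 'R': array([[ 0.02486316, -0.99961432, -0.01237059],
       [-0.99132567, -0.02305575, -0.12939031],
       [ 0.1290552 ,  0.01548034, -0.99151657]]), 't': array([6.99462426e-04, 5.23538879e-01, 1.07659357e+00])}
wrist {'fx': 315.63332731510235, 'fy': 315.63332731510235, 'cx': 280.82701732191583, 'cy': 205.65526453110357, 'T_tool_cam': array([[-6.85142485e-05, -9.61420482e-01, -2.75082992e-01,
         7.38283704e-02],
       [ 9.99999982e-01, -1.73588352e-05, -1.88398080e-04,
         5.20309826e-04],
       [ 1.76354653e-04, -2.75083000e-01,  9.61420466e-01,
        -1.57185890e-01],
       [ 0.00000000e+00,  0.00000000e+00,  0.00000000e+00,
         1.00000000e+00]])}
```

View pics/top0.png

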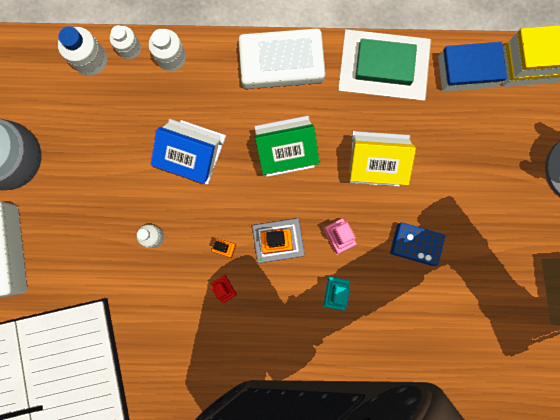

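View pics/scene0.png

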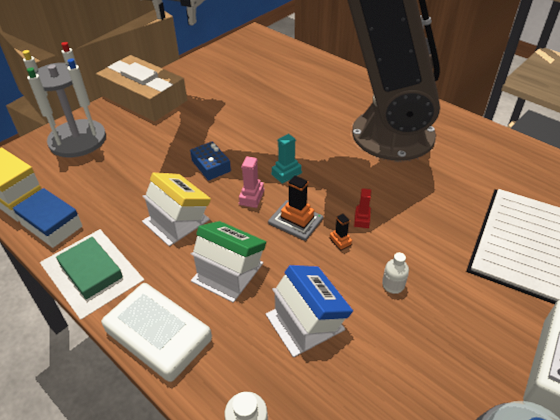

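The top view shows the arm at the bottom, the lids in a row (blue 185,150; green 287,148; yellow 383,160), the bottle at (149,236) and the rack at (418,244). There are two orange scanner-like things: a large one on the grey pad at (277,240) and a small one beside the pad at (222,246). Pink (340,235), red (223,289) and turquoise (337,293) are excluded by colour. The larger orange one on the pad fits, and I'll confirm it in a crop.

Run:
```python
import cv2,pickle,numpy as np
d=pickle.load(open("c0.pkl","rb"))
a=d["top"]["image"][110:270,205:325]; b=d["scene"]["image"][170:310,190:345]
a=cv2.resize(a,None,fx=3.5,fy=3.5,interpolation=cv2.INTER_CUBIC)[:560]
b=cv2.resize(b,None,fx=2.4,fy=2.4,interpolation=cv2.INTER_CUBIC)
o=np.zeros((560,a.shape[1]+b.shape[1],3),np.uint8);o[:a.shape[0],:a.shape[1]]=a;o[:b.shape[0],a.shape[1]:]=b
print(o.shape,a.shape,b.shape);cv2.imwrite("pics/crop1.png",o)
```

```text
(560, 792, 3) (560, 420, 3) (336, 372, 3)
```

View pics/crop1.png

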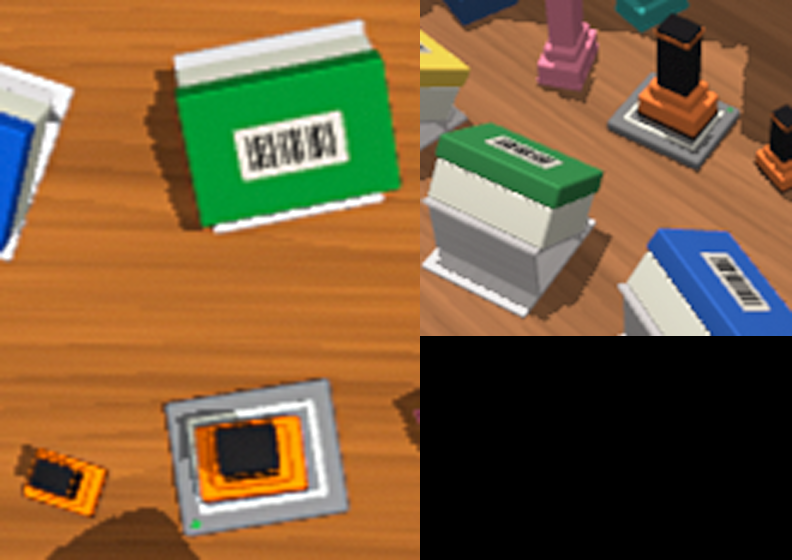

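Confirmed: the crop shows the large orange-and-black scanner (crop 250,450) standing on the grey outlined pad. The decoy (crop 60,480) is much smaller and stands off the pad. Next I fit the label, pad and scanner poses.

```bash
cat > h.py <<'E'
import numpy as np
from scipy.optimize import least_squares
from scipy.spatial.transform import Rotation as Ro
def proj(c,X):
    p=X@c["R"].T+c["t"]; return np.c_[c["fx"]*p[:,0]/p[:,2]+c["cx"],c["fy"]*p[:,1]/p[:,2]+c["cy"]]
def rect(hx,hy): # TL,TR,BR,BL as seen from above with +x up, +y left
    return np.array([[hx,hy,0],[hx,-hy,0],[-hx,-hy,0],[-hx,hy,0]])
def fit(obs,L,tilt,z,freez=False,p0=(.5,0,0)):
    # obs list of (cam, pixels); tilt: label normal leans to -x
    def pts(p): return L@(Ro.from_euler('z',p[2])*Ro.from_euler('y',-np.radians(tilt))).as_matrix().T+[p[0],p[1],p[3] if freez else z]
    f=lambda p:np.concatenate([(proj(c,pts(p)[:len(o)])-o).ravel() for c,o in obs])
    s=least_squares(f,list(p0)+([z] if freez else []));return s.x,np.abs(s.fun).max()
E
python3 - <<'E'
import pickle,numpy as np,cv2
from h import *
d=pickle.load(open("c0.pkl","rb"));T=d["top"];S=d["scene"]
ct=lambda l:np.array(l)/3.5+[205,110]
cs=lambda l:(np.array(l)-[420,0])/2.4+[190,170]
lab=ct([(235,131),(344,111),(349,162),(242,182)])
pad=ct([(164,404),(328,379),(348,511),(186,535)])
nose=ct([(194,425),(303,414),(308,490),(200,503)])
hand=ct([(215,423),(277,419),(281,473),(220,481)])
for n,o,L,t,z in(("label",lab,rect(.016,.032),35,.095),("pad",pad,rect(.043,.053),0,.012),("nose",nose,rect(.023,.033),0,.042),("handle",hand,rect(.014,.018),0,.132)):
    p,e=fit([(T,o)],L,t,z);print(n,p[:2].round(4),np.degrees(p[2]).round(1),"res px",e.round(2))
    q=proj(S,np.array([[p[0],p[1],z]]))[0];print(" centre in scene",q.round(1),"crop",((q-[190,170])*2.4+[420,0]).round(0))
E
```

```text
label [ 0.6247 -0.0013] 11.5 res px 0.64
 centre in scene [232.7 232.9] crop [523. 151.]
pad [0.4438 0.017 ] 10.2 res px 0.75
 centre in scene [295.2 218.1] crop [672. 116.]
nose [0.4414 0.0197] 7.0 res px 0.68
 centre in scene [296.9 209.3] crop [676.  94.]
handle [0.4413 0.0195] 6.6 res px 1.24
 centre in scene [297.4 180.8] crop [678.  26.]
```

```bash
cat > plan.py <<'E'
import json,sys,numpy as np
from scipy.spatial.transform import Rotation as Ro
def down(yaw): return Ro.from_euler('xyz',[180,0,yaw],degrees=True)
def plan(p,R,pt,Rt,n,grip,still=0,nd=2):
    """rows from commanded (p,R) to (pt,Rt), rounding error carried along; prints calls of 8"""
    p=np.array(p,float);pt=np.array(pt,float);rows=[]
    for k in range(n,0,-1):
        dp=np.round(R.inv().apply((pt-p)/k)/.15,nd if k>1 else 3); dr=np.round((R.inv()*Rt).as_rotvec()/k/.08,nd if k>1 else 3)
        assert abs(dr).max()<=1 and np.linalg.norm(dp)*.15<.06,(dp,dr)
        rows.append({"slide":dp.tolist(),"delta_rot":dr.tolist(),"fingers":grip})
        p=p+R.apply(dp*.15);R=R*Ro.from_rotvec(dr*.08)
    rows+=[{"slide":[0,0,0],"delta_rot":[0,0,0],"fingers":grip}]*still
    for i in range(0,len(rows),8):print(json.dumps(rows[i:i+8]).replace(" ",""))
    print("end",p.round(4),R.as_euler('xyz',degrees=True).round(2))
    return p,R
E
python3 - <<'E'
from plan import *
plan([.233,-.634,.227],down(-159.84),[.4414,.0196,.25],down(-83),18,1,2)
E
```

```text
[{"slide":[-0.16,0.2,-0.01],"delta_rot":[-0.0,0.0,-0.93],"fingers":1},{"slide":[-0.17,0.19,-0.01],"delta_rot":[-0.0,0.0,-0.93],"fingers":1},{"slide":[-0.18,0.18,-0.01],"delta_rot":[-0.0,0.0,-0.93],"fingers":1},{"slide":[-0.2,0.16,-0.01],"delta_rot":[-0.0,0.0,-0.93],"fingers":1},{"slide":[-0.21,0.15,-0.01],"delta_rot":[-0.0,0.0,-0.93],"fingers":1},{"slide":[-0.22,0.13,-0.01],"delta_rot":[-0.0,0.0,-0.93],"fingers":1},{"slide":[-0.23,0.11,-0.01],"delta_rot":[-0.0,0.0,-0.93],"fingers":1},{"slide":[-0.23,0.1,-0.01],"delta_rot":[-0.0,0.0,-0.93],"fingers":1}]
[{"slide":[-0.24,0.08,-0.01],"delta_rot":[-0.0,0.0,-0.93],"fingers":1},{"slide":[-0.25,0.06,-0.01],"delta_rot":[-0.0,0.0,-0.93],"fingers":1},{"slide":[-0.25,0.04,-0.01],"delta_rot":[-0.0,0.0,-0.93],"fingers":1},{"slide":[-0.25,0.02,-0.01],"delta_rot":[-0.0,0.0,-0.93],"fingers":1},{"slide":[-0.25,0.0,-0.01],"delta_rot":[-0.0,0.0,-0.93],"fingers":1},{"slide":[-0.25,-0.01,-0.0],"delta_rot":[-0.0,0.0,-0.93],"fingers":1},{"slide":[-0.25,-0.03,-0.01],"delta_rot":[-0.0,0.0,-0.94],"fingers":1},{"slide":[-0.25,-0.05,-0.0],"delta_rot":[-0.0,0.0,-0.93],"fingers":1}]
[{"slide":[-0.25,-0.07,-0.01],"delta_rot":[-0.0,0.0,-0.94],"fingers":1},{"slide":[-0.235,-0.092,-0.003],"delta_rot":[-0.0,0.0,-0.934],"fingers":1},{"slide":[0,0,0],"delta_rot":[0,0,0],"fingers":1},{"slide":[0,0,0],"delta_rot":[0,0,0],"fingers":1}]
end [0.4414 0.0196 0.25  ] [180.   0. -83.]
```

Request:
play_rows(
  rows=[
    {"slide": [-0.16, 0.2, -0.01], "delta_rot": [0, 0, -0.93], "fingers": 1},
    {"slide": [-0.17, 0.19, -0.01], "delta_rot": [0, 0, -0.93], "fingers": 1},
    {"slide": [-0.18, 0.18, -0.01], "delta_rot": [0, 0, -0.93], "fingers": 1},
    {"slide": [-0.2, 0.16, -0.01], "delta_rot": [0, 0, -0.93], "fingers": 1},
    {"slide": [-0.21, 0.15, -0.01], "delta_rot": [0, 0, -0.93], "fingers": 1},
    {"slide": [-0.22, 0.13, -0.01], "delta_rot": [0, 0, -0.93], "fingers": 1},
    {"slide": [-0.23, 0.11, -0.01], "delta_rot": [0, 0, -0.93], "fingers": 1},
    {"slide": [-0.23, 0.1, -0.01], "delta_rot": [0, 0, -0.93], "fingers": 1},
  ],
)

```text
time_s: 1.15
tcp_pos: [0.3255, -0.3407, 0.2385]
eef_rot: [-180.0, 0.0, -125.6]
contact_force: [0.6, -0.0, 0.1]
gripper_width: 0.0875
gripper_force: 0.0
```

Request:
play_rows(
  rows=[
    {"slide": [-0.24, 0.08, -0.01], "delta_rot": [0, 0, -0.93], "fingers": 1},
    {"slide": [-0.25, 0.06, -0.01], "delta_rot": [0, 0, -0.93], "fingers": 1},
    {"slide": [-0.25, 0.04, -0.01], "delta_rot": [0, 0, -0.93], "fingers": 1},
    {"slide": [-0.25, 0.02, -0.01], "delta_rot": [0, 0, -0.93], "fingers": 1},
    {"slide": [-0.25, 0, -0.01], "delta_rot": [0, 0, -0.93], "fingers": 1},
    {"slide": [-0.25, -0.01, 0], "delta_rot": [0, 0, -0.93], "fingers": 1},
    {"slide": [-0.25, -0.03, -0.01], "delta_rot": [0, 0, -0.94], "fingers": 1},
    {"slide": [-0.25, -0.05, 0], "delta_rot": [0, 0, -0.93], "fingers": 1},
  ],
)

```text
time_s: 2.15
tcp_pos: [0.4174, -0.0518, 0.2477]
eef_rot: [-180.0, 0.0, -91.4]
contact_force: [0.5, -0.0, 0.4]
gripper_width: 0.0878
gripper_force: 0.0
```

Request:
play_rows(
  rows=[
    {"slide": [-0.25, -0.07, -0.01], "delta_rot": [0, 0, -0.94], "fingers": 1},
    {"slide": [-0.235, -0.092, -0.003], "delta_rot": [0, 0, -0.934], "fingers": 1},
    {"slide": [0, 0, 0], "delta_rot": [0, 0, 0], "fingers": 1},
    {"slide": [0, 0, 0], "delta_rot": [0, 0, 0], "fingers": 1},
  ],
)

```text
time_s: 2.65
tcp_pos: [0.4406, 0.0199, 0.2492]
eef_rot: [180.0, -0.0, -83.0]
contact_force: [0.7, 0.2, -0.2]
gripper_width: 0.0874
gripper_force: 0.0
```

Run:
```python
from plant import r
import cv2,pickle
s=r.get_state();c=r.capture("wrist");pickle.dump((s,c),open("w1.pkl","wb"))
print(s["tcp_pos"],s["eef_rot"],s["joints"])
cv2.imwrite("pics/w1.png",cv2.resize(c["image"],(784,588),interpolation=cv2.INTER_CUBIC))
```

```text
[0.44060038 0.01985016 0.24924525] [ 1.79957344e+02 -8.66821505e-03 -8.30086660e+01] [ 2.83497480e+01 -3.14088125e+00 -2.49434177e+01 -8.03499893e-03
 -6.82403472e+01 -2.13554358e+01]
```

View pics/w1.png

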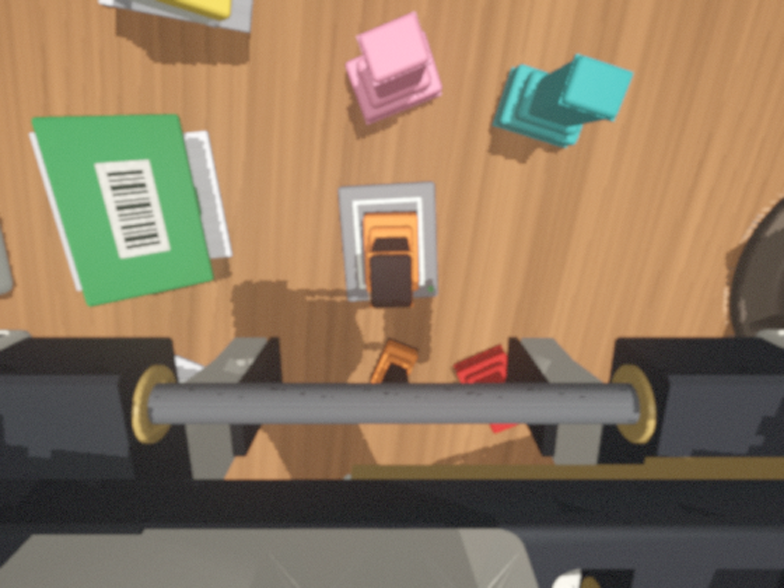

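The wrist view shows the scanner's handle top at (391,278) on the pad (388,240) between the open fingers, and the green label at (133,208), in 1.4x pixels. I'll refine the fit with both cameras.

Run:
```python
import pickle,numpy as np
from h import *
d=pickle.load(open("c0.pkl","rb"));T=d["top"];s,c=pickle.load(open("w1.pkl","rb"))
M=np.eye(4);M[:3,:3]=Ro.from_euler('xyz',s["eef_rot"],degrees=True).as_matrix();M[:3,3]=s["tcp_pos"]
W=np.linalg.inv(M@c["T_tool_cam"]);W=dict(c,R=W[:3,:3],t=W[:3,3])
ct=lambda l:np.array(l)/3.5+[205,110]
cw=lambda l:(np.array(l)+.5)/1.4-.5
D=dict(label=(ct([(235,131),(344,111),(349,162),(242,182)]),cw([(119,258),(96,163),(151,159),(170,248)]),rect(.016,.032),35,.095),
pad=(ct([(164,404),(328,379),(348,511),(186,535)]),cw([(349,300),(340,187),(433,183),(437,296)]),rect(.043,.053),0,.012),
nose=(ct([(194,425),(303,414),(308,490),(200,503)]),cw([(0,0)])[:0],rect(.023,.033),0,.042),
handle=(ct([(215,423),(277,419),(281,473),(220,481)]),cw([(370,306),(371,253),(411,251),(411,304)]),rect(.014,.018),0,.132))
for n,(a,b,L,t,z) in D.items():
  for nm,o in(("top",[(T,a)]),("wrist",[(W,b)]),("both",[(T,a),(W,b)])):
    if len(o[0][1])<4: continue
    p,e=fit(o,L,t,z,freez=nm=="both");print(n,nm,p[:2].round(4),np.degrees(p[2]).round(1),p[3:].round(4),"res",e.round(2))
p=proj(W,np.array([[.4414-.023*np.cos(.12),.0196,.042]]))
for y in (1,-1):
  X=np.array([.4414,.0196])+Ro.from_euler('z',7,degrees=True).as_matrix()[:2,:2]@[0,-.033]
print((proj(W,np.array([[*X,.042]]))*1.4).round(1),"vs nose far edge mid (390.5,212)")
```

```text
label top [ 0.6247 -0.0013] 11.5 [] res 0.64
label wrist [ 6.245e-01 -4.000e-04] 11.2 [] res 1.1
label both [ 6.244e-01 -6.000e-04] 11.3 [0.0954] res 0.97
pad top [0.4438 0.017 ] 10.2 [] res 0.75
pad wrist [0.4442 0.0178] 9.9 [] res 2.15
pad both [0.4441 0.0191] 10.0 [-0.0002] res 1.46
nose top [0.4414 0.0197] 7.0 [] res 0.68
nose both [0.4402 0.0192] 7.0 [0.0631] res 0.46
handle top [0.4413 0.0195] 6.6 [] res 1.24
handle wrist [0.4426 0.0188] 7.6 [] res 1.98
handle both [0.4423 0.0205] 7.4 [0.125] res 1.45
[[392.3 212.8]] vs nose far edge mid (390.5,212)
```

Run:
```python
from plan import *
plan([.4406,.0199,.2492],down(-83),[.4418,.0193,.078],down(-82.6),7,1,1)
```

```text
[{"slide":[0.0,-0.0,0.16],"delta_rot":[0.0,0.0,-0.01],"fingers":1},{"slide":[0.0,-0.0,0.16],"delta_rot":[-0.0,0.0,-0.01],"fingers":1},{"slide":[0.0,-0.0,0.16],"delta_rot":[-0.0,0.0,-0.01],"fingers":1},{"slide":[0.0,-0.0,0.17],"delta_rot":[-0.0,0.0,-0.01],"fingers":1},{"slide":[0.0,-0.0,0.16],"delta_rot":[-0.0,0.0,-0.02],"fingers":1},{"slide":[0.0,-0.0,0.17],"delta_rot":[-0.0,0.0,-0.01],"fingers":1},{"slide":[0.005,-0.007,0.161],"delta_rot":[-0.0,0.0,-0.017],"fingers":1},{"slide":[0,0,0],"delta_rot":[0,0,0],"fingers":1}]
end [0.4417 0.0193 0.078 ] [180.    0.  -82.6]
```

Request:
play_rows(
  rows=[
    {"slide": [0, 0, 0.16], "delta_rot": [0, 0, -0.01], "fingers": 1},
    {"slide": [0.005, -0.007, 0.16], "delta_rot": [0, 0, -0.01], "fingers": 1},
    {"slide": [0, 0, 0.16], "delta_rot": [0, 0, -0.01], "fingers": 1},
    {"slide": [0, 0, 0.17], "delta_rot": [0, 0, -0.01], "fingers": 1},
    {"slide": [0, 0, 0.16], "delta_rot": [0, 0, -0.02], "fingers": 1},
    {"slide": [0, 0, 0.17], "delta_rot": [0, 0, -0.01], "fingers": 1},
    {"slide": [0, 0, 0.16], "delta_rot": [0, 0, -0.02], "fingers": 1},
    {"slide": [0, 0, 0], "delta_rot": [0, 0, 0], "fingers": 1},
  ],
)

```text
time_s: 3.7
tcp_pos: [0.4407, 0.018, 0.0774]
eef_rot: [179.8, -0.1, -82.7]
contact_force: [-0.2, -0.6, -0.4]
gripper_width: 0.0876
gripper_force: 0.0
```

Request:
play_rows(
  rows=[
    {"slide": [0, 0, 0], "delta_rot": [0, 0, 0], "fingers": 0},
    {"slide": [0, 0, 0], "delta_rot": [0, 0, 0], "fingers": -0.2},
    {"slide": [0, 0, 0], "delta_rot": [0, 0, 0], "fingers": -0.4},
    {"slide": [0, 0, 0], "delta_rot": [0, 0, 0], "fingers": -1},
    {"slide": [0, 0, 0], "delta_rot": [0, 0, 0], "fingers": -1},
    {"slide": [0, 0, 0], "delta_rot": [0, 0, 0], "fingers": -1},
    {"slide": [0, 0, 0], "delta_rot": [0, 0, 0], "fingers": -1},
  ],
  squeeze=25,
)

```text
time_s: 4.58
tcp_pos: [0.4421, 0.0194, 0.0785]
eef_rot: [180.0, -0.0, -82.6]
contact_force: [0.3, 0.7, -0.0]
gripper_width: 0.0283
gripper_force: 24.9
```

```bash
cat >> plan.py <<'E'
def tool(Rs): # tool orientation for scanner orientation Rs
    return Rs*Ro.from_matrix(np.array([[0,-1,0],[-1,0,0],[0,0,-1.]]))
def lab(yaw,tilt=35): return Ro.from_euler('z',yaw,degrees=True)*Ro.from_euler('y',-tilt,degrees=True)
LC=np.array([.6245,-.0008,.0952]);LY=11.3
E
python3 - <<'E'
from plan import *
RL=lab(LY);n=RL.apply([0,0,1]);print(n,tool(lab(7.4,0)).as_euler('xyz',degrees=True))
p,R=plan([.4418,.0193,.0781],down(-82.6),[.4418,.0193,.24],down(-82.6),8,-1)
p,R=plan(p,R,LC+.1865*n,tool(RL),11,-1)
p,R=plan(p,R,LC+.1265*n,tool(RL),5,-1)
E
```

```text
[-0.56245746 -0.11239009  0.81915204] [180.    0.  -82.6]
[{"slide":[-0.0,0.0,-0.13],"delta_rot":[0.0,0.0,0.0],"fingers":-1},{"slide":[-0.0,0.0,-0.14],"delta_rot":[0.0,0.0,0.0],"fingers":-1},{"slide":[-0.0,0.0,-0.13],"delta_rot":[0.0,0.0,0.0],"fingers":-1},{"slide":[-0.0,0.0,-0.14],"delta_rot":[0.0,0.0,0.0],"fingers":-1},{"slide":[-0.0,0.0,-0.13],"delta_rot":[0.0,0.0,0.0],"fingers":-1},{"slide":[-0.0,0.0,-0.14],"delta_rot":[0.0,0.0,0.0],"fingers":-1},{"slide":[-0.0,0.0,-0.13],"delta_rot":[0.0,0.0,0.0],"fingers":-1},{"slide":[-0.0,0.0,-0.139],"delta_rot":[0.0,0.0,0.0],"fingers":-1}]
end [0.4418 0.0193 0.2399] [180.    0.  -82.6]
[{"slide":[0.03,-0.04,-0.0],"delta_rot":[0.69,-0.02,-0.07],"fingers":-1},{"slide":[0.03,-0.04,-0.0],"delta_rot":[0.69,-0.02,-0.08],"fingers":-1},{"slide":[0.03,-0.04,-0.0],"delta_rot":[0.69,-0.02,-0.07],"fingers":-1},{"slide":[0.03,-0.04,0.0],"delta_rot":[0.7,-0.03,-0.08],"fingers":-1},{"slide":[0.03,-0.04,0.0],"delta_rot":[0.69,-0.02,-0.07],"fingers":-1},{"slide":[0.03,-0.05,0.01],"delta_rot":[0.7,-0.03,-0.08],"fingers":-1},{"slide":[0.03,-0.04,0.01],"delta_rot":[0.69,-0.02,-0.07],"fingers":-1},{"slide":[0.04,-0.04,0.01],"delta_rot":[0.7,-0.03,-0.08],"fingers":-1}]
[{"slide":[0.03,-0.04,0.01],"delta_rot":[0.69,-0.02,-0.07],"fingers":-1},{"slide":[0.04,-0.05,0.02],"delta_rot":[0.7,-0.03,-0.08],"fingers":-1},{"slide":[0.033,-0.039,0.019],"delta_rot":[0.693,-0.02,-0.072],"fingers":-1}]
end [ 0.5196 -0.0217  0.248 ] [-145.     0.   -78.7]
[{"slide":[0.0,-0.0,0.08],"delta_rot":[0.0,0.0,-0.0],"fingers":-1},{"slide":[0.0,-0.0,0.08],"delta_rot":[0.0,0.0,-0.0],"fingers":-1},{"slide":[0.0,-0.0,0.08],"delta_rot":[0.0,0.0,-0.0],"fingers":-1},{"slide":[0.0,-0.0,0.08],"delta_rot":[0.0,0.0,-0.0],"fingers":-1},{"slide":[0.0,-0.0,0.08],"delta_rot":[0.0,0.0,-0.0],"fingers":-1}]
end [ 0.5533 -0.015   0.1988] [-145.     0.   -78.7]
```

Request:
play_rows(
  rows=[
    {"slide": [0, 0, -0.05], "delta_rot": [0, 0, 0], "fingers": -1},
    {"slide": [0, 0, -0.12], "delta_rot": [0, 0, 0], "fingers": -1},
    {"slide": [0, 0, -0.15], "delta_rot": [0, 0, 0], "fingers": -1},
    {"slide": [0, 0, -0.15], "delta_rot": [0, 0, 0], "fingers": -1},
    {"slide": [0, 0, -0.17], "delta_rot": [0, 0, 0], "fingers": -1},
    {"slide": [0, 0, -0.17], "delta_rot": [0, 0, 0], "fingers": -1},
    {"slide": [0, 0, -0.15], "delta_rot": [0, 0, 0], "fingers": -1},
    {"slide": [0, 0, -0.12], "delta_rot": [0, 0, 0], "fingers": -1},
  ],
)

```text
time_s: 5.58
tcp_pos: [0.4419, 0.0193, 0.2418]
eef_rot: [-180.0, 0.0, -82.6]
contact_force: [0.6, -0.5, -1.9]
gripper_width: 0.0281
gripper_force: 24.9
```

Request:
play_rows(
  rows=[
    {"slide": [0.03, -0.04, 0], "delta_rot": [0.69, -0.02, -0.07], "fingers": -1},
    {"slide": [0.03, -0.04, 0], "delta_rot": [0.69, -0.02, -0.08], "fingers": -1},
    {"slide": [0.03, -0.04, 0], "delta_rot": [0.69, -0.02, -0.07], "fingers": -1},
    {"slide": [0.03, -0.04, 0], "delta_rot": [0.7, -0.03, -0.08], "fingers": -1},
    {"slide": [0.03, -0.04, 0], "delta_rot": [0.69, -0.02, -0.07], "fingers": -1},
    {"slide": [0.03, -0.05, 0.01], "delta_rot": [0.7, -0.03, -0.08], "fingers": -1},
    {"slide": [0.03, -0.04, 0.01], "delta_rot": [0.69, -0.02, -0.07], "fingers": -1},
    {"slide": [0.04, -0.04, 0.01], "delta_rot": [0.7, -0.03, -0.08], "fingers": -1},
  ],
)

```text
time_s: 6.58
tcp_pos: [0.4965, -0.0105, 0.2459]
eef_rot: [-154.5, 0.2, -79.7]
contact_force: [-0.8, 0.3, -1.8]
gripper_width: 0.0277
gripper_force: 24.9
```

Request:
play_rows(
  rows=[
    {"slide": [0.03, -0.04, 0.01], "delta_rot": [0.69, -0.02, -0.07], "fingers": -1},
    {"slide": [0.04, -0.05, 0.02], "delta_rot": [0.7, -0.03, -0.08], "fingers": -1},
    {"slide": [0.033, -0.039, 0.019], "delta_rot": [0.693, -0.02, -0.072], "fingers": -1},
    {"slide": [0, 0, 0], "delta_rot": [0, 0, 0], "fingers": -1},
    {"slide": [0, 0, 0], "delta_rot": [0, 0, 0], "fingers": -1},
  ],
)

```text
time_s: 7.2
tcp_pos: [0.5198, -0.0218, 0.2488]
eef_rot: [-145.1, -0.0, -78.7]
contact_force: [-0.1, 0.3, -1.2]
gripper_width: 0.0279
gripper_force: 24.9
```

Run:
```python
from plant import r
import cv2,pickle,numpy as np
from plan import *
s=r.get_state();w=r.capture("wrist");c=r.capture("scene");t=r.capture("top");pickle.dump((s,w,c,t),open("w2.pkl","wb"))
p=s["tcp_pos"];R=Ro.from_euler('xyz',s["eef_rot"],degrees=True)
print(p,s["eef_rot"],s["gripper_width"],s["joints"])
RL=lab(LY)
plan(p,R,LC+.1265*RL.apply([0,0,1]),tool(RL),6,-1)
a=cv2.resize(w["image"],(400,300));b=cv2.resize(c["image"][150:300,170:370],(400,300),interpolation=cv2.INTER_CUBIC);e=cv2.resize(t["image"][90:240,200:400],(400,300),interpolation=cv2.INTER_CUBIC)
cv2.imwrite("pics/m2.png",np.vstack([np.hstack([a,b]),np.hstack([e,e*0])]))
```

```text
[ 0.51979114 -0.02181603  0.24882208] [-1.45050905e+02 -1.03766381e-02 -7.87211891e+01] 0.02789720455398889 [ 23.28420586 -14.98412572 -51.18375209  19.84623969 -20.57306856
 -28.55274209]
[{"slide":[-0.0,0.0,0.07],"delta_rot":[0.0,-0.0,-0.0],"fingers":-1},{"slide":[-0.0,0.0,0.07],"delta_rot":[0.0,-0.0,-0.0],"fingers":-1},{"slide":[-0.0,0.0,0.07],"delta_rot":[0.0,-0.0,-0.0],"fingers":-1},{"slide":[-0.0,0.0,0.06],"delta_rot":[0.0,-0.0,-0.0],"fingers":-1},{"slide":[-0.0,0.0,0.07],"delta_rot":[0.01,-0.0,-0.0],"fingers":-1},{"slide":[-0.001,0.004,0.064],"delta_rot":[0.001,-0.005,-0.002],"fingers":-1}]
end [ 0.5533 -0.015   0.1988] [-145.     0.   -78.7]
```

View pics/m2.png

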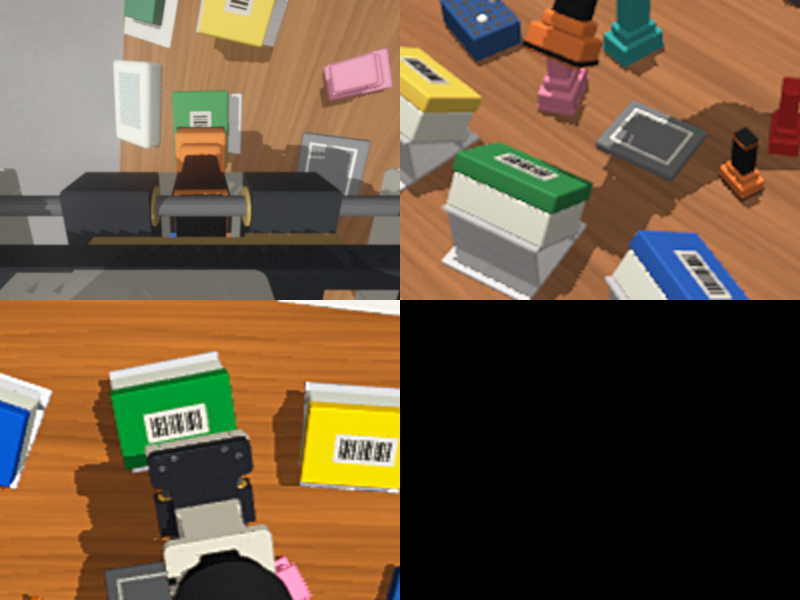

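The wrist and scene views show the scanner held square and tilted, its nose in front of the green label (wrist 200,120; scene crop 525,163), with nothing touched and the pad empty. I'll close in to 6 cm and hold.

Request:
play_rows(
  rows=[
    {"slide": [0, 0, 0.05], "delta_rot": [0, 0, 0], "fingers": -1},
    {"slide": [0, 0, 0.08], "delta_rot": [0, 0, 0], "fingers": -1},
    {"slide": [0, 0, 0.08], "delta_rot": [0, 0, 0], "fingers": -1},
    {"slide": [0, 0, 0.08], "delta_rot": [0, 0, 0], "fingers": -1},
    {"slide": [0, 0, 0.07], "delta_rot": [0, 0, 0], "fingers": -1},
    {"slide": [0, 0.003, 0.04], "delta_rot": [0, 0, 0], "fingers": -1},
    {"slide": [0, 0, 0], "delta_rot": [0, 0, 0], "fingers": -1},
    {"slide": [0, 0, 0], "delta_rot": [0, 0, 0], "fingers": -1},
  ],
)

```text
time_s: 8.35
tcp_pos: [0.5534, -0.0151, 0.199]
eef_rot: [-145.0, -0.0, -78.7]
contact_force: [0.5, -0.1, -1.7]
gripper_width: 0.028
gripper_force: 24.9
```

Run:
```python
from plant import r
import cv2,pickle,numpy as np
from plan import *
s=r.get_state();w=r.capture("wrist");c=r.capture("scene");pickle.dump((s,w,c),open("w3.pkl","wb"))
p=s["tcp_pos"];R=Ro.from_euler('xyz',s["eef_rot"],degrees=True)
RL=lab(LY)
Rs=R*tool(Ro.identity()).inv();print(p,s["eef_rot"],"label in window",Rs.inv().apply(LC-p)+[0,0,.0665], "rot err",np.degrees((Rs.inv()*RL).as_rotvec()),s["joints"])
a=cv2.resize(w["image"][90:250,180:380],(400,320),interpolation=cv2.INTER_CUBIC);b=cv2.resize(c["image"][140:300,170:370],(400,320),interpolation=cv2.INTER_CUBIC)
cv2.imwrite("pics/m3.png",np.hstack([a,b]))
```

```text
[ 0.55335315 -0.01506887  0.1989878 ] [-1.45022571e+02 -1.01502891e-03 -7.87022246e+01] label in window [-3.97478962e-05  5.59692863e-05 -6.01387660e-02] rot err [ 0.00210721 -0.02257143  0.00124052] [ 16.84644673  -6.86217891 -57.73504311  36.67605315  -5.32611346
 -41.10791888]
```

View pics/m3.png

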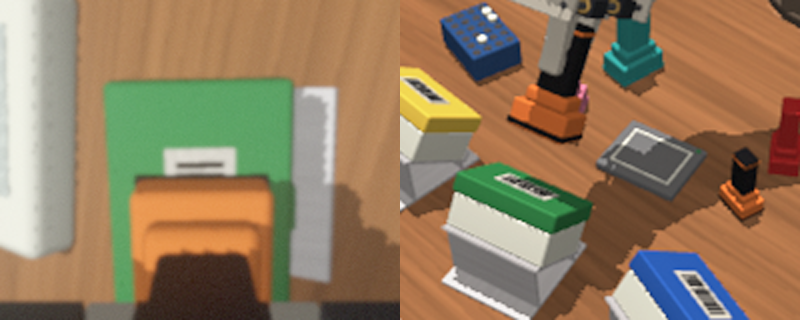

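The wrist crop shows the nose (centre column 202) centred on the label (centre column 200), clear of the lid, and the scene crop shows the gap. Hold for more than 2 s.

Request:
play_rows(
  rows=[
    {"slide": [0, 0, 0], "delta_rot": [0, 0, 0], "fingers": -1},
    {"slide": [0, 0, 0], "delta_rot": [0, 0, 0], "fingers": -1},
    {"slide": [0, 0, 0], "delta_rot": [0, 0, 0], "fingers": -1},
    {"slide": [0, 0, 0], "delta_rot": [0, 0, 0], "fingers": -1},
    {"slide": [0, 0, 0], "delta_rot": [0, 0, 0], "fingers": -1},
    {"slide": [0, 0, 0], "delta_rot": [0, 0, 0], "fingers": -1},
    {"slide": [0, 0, 0], "delta_rot": [0, 0, 0], "fingers": -1},
    {"slide": [0, 0, 0], "delta_rot": [0, 0, 0], "fingers": -1},
  ],
)

```text
time_s: 9.45
tcp_pos: [0.5533, -0.015, 0.1991]
eef_rot: [-145.0, -0.0, -78.7]
contact_force: [-0.8, -0.5, -1.6]
gripper_width: 0.0281
gripper_force: 24.9
```

Request:
play_rows(
  rows=[
    {"slide": [0, 0, 0], "delta_rot": [0, 0, 0], "fingers": -1},
    {"slide": [0, 0, 0], "delta_rot": [0, 0, 0], "fingers": -1},
    {"slide": [0, 0, 0], "delta_rot": [0, 0, 0], "fingers": -1},
    {"slide": [0, 0, 0], "delta_rot": [0, 0, 0], "fingers": -1},
    {"slide": [0, 0, 0], "delta_rot": [0, 0, 0], "fingers": -1},
    {"slide": [0, 0, 0], "delta_rot": [0, 0, 0], "fingers": -1},
    {"slide": [0, 0, 0], "delta_rot": [0, 0, 0], "fingers": -1},
    {"slide": [0, 0, 0], "delta_rot": [0, 0, 0], "fingers": -1},
  ],
)

```text
time_s: 10.45
tcp_pos: [0.5533, -0.015, 0.1991]
eef_rot: [-145.0, -0.0, -78.7]
contact_force: [-0.5, 0.4, -2.1]
gripper_width: 0.0274
gripper_force: 24.9
```

Request:
play_rows(
  rows=[
    {"slide": [0, 0, 0], "delta_rot": [0, 0, 0], "fingers": -1},
    {"slide": [0, 0, 0], "delta_rot": [0, 0, 0], "fingers": -1},
    {"slide": [0, 0, 0], "delta_rot": [0, 0, 0], "fingers": -1},
    {"slide": [0, 0, 0], "delta_rot": [0, 0, 0], "fingers": -1},
  ],
)

```text
time_s: 10.95
tcp_pos: [0.5533, -0.0149, 0.1991]
eef_rot: [-145.0, 0.0, -78.7]
contact_force: [-0.4, 0.5, -3.0]
gripper_width: 0.0278
gripper_force: 24.9
```

```bash
python3 - <<'E'
from plan import *
RL=lab(LY);n=RL.apply([0,0,1])
p,R=plan(LC+.1265*n,tool(RL),LC+.1865*n,tool(RL),5,-1)
p,R=plan(p,R,[.4442,.0178,.22],down(-81),11,-1,3)
E
python3 - <<'E'
# pad corners in second-scene view (m2 crop, 2x, offset 170,150), unobstructed
import pickle,numpy as np
from h import *
s,w,c,t=pickle.load(open("w2.pkl","rb"))
o=(np.array([(662,177),(597,137),(640,102),(706,132)])-[400,0])/2+[170,150]
for k in range(4):
  p,e=fit([(c,np.roll(o,k,0))],rect(.043,.053),0,.012,p0=(.44,.02,.17))
  print(k,p.round(4),np.degrees(p[2]).round(1),e.round(2))
E
```

```text
[{"slide":[0.0,-0.0,-0.08],"delta_rot":[0.0,0.0,0.0],"fingers":-1},{"slide":[0.0,-0.0,-0.08],"delta_rot":[0.0,0.0,0.0],"fingers":-1},{"slide":[0.0,-0.0,-0.08],"delta_rot":[0.0,0.0,0.0],"fingers":-1},{"slide":[0.0,-0.0,-0.08],"delta_rot":[0.0,0.0,0.0],"fingers":-1},{"slide":[0.0,-0.0,-0.08],"delta_rot":[0.0,0.0,0.0],"fingers":-1}]
end [ 0.5196 -0.0218  0.248 ] [-145.     0.   -78.7]
[{"slide":[-0.03,0.04,-0.01],"delta_rot":[-0.69,0.01,0.04],"fingers":-1},{"slide":[-0.03,0.04,-0.01],"delta_rot":[-0.69,0.01,0.04],"fingers":-1},{"slide":[-0.03,0.04,-0.0],"delta_rot":[-0.69,0.01,0.05],"fingers":-1},{"slide":[-0.03,0.04,-0.0],"delta_rot":[-0.7,0.02,0.04],"fingers":-1},{"slide":[-0.03,0.05,0.0],"delta_rot":[-0.69,0.01,0.05],"fingers":-1},{"slide":[-0.03,0.05,0.0],"delta_rot":[-0.7,0.02,0.04],"fingers":-1},{"slide":[-0.03,0.04,0.01],"delta_rot":[-0.69,0.01,0.05],"fingers":-1},{"slide":[-0.03,0.04,0.01],"delta_rot":[-0.7,0.02,0.04],"fingers":-1}]
[{"slide":[-0.04,0.05,0.01],"delta_rot":[-0.69,0.01,0.05],"fingers":-1},{"slide":[-0.03,0.04,0.01],"delta_rot":[-0.7,0.02,0.04],"fingers":-1},{"slide":[-0.039,0.047,0.014],"delta_rot":[-0.695,0.011,0.048],"fingers":-1},{"slide":[0,0,0],"delta_rot":[0,0,0],"fingers":-1},{"slide":[0,0,0],"delta_rot":[0,0,0],"fingers":-1},{"slide":[0,0,0],"delta_rot":[0,0,0],"fingers":-1}]
end [0.4443 0.0179 0.22  ] [180.  -0. -81.]
0 [0.443  0.0172 0.0585] 3.4 2.44
1 [0.4424 0.0176 1.6932] 97.0 5.22
2 [ 0.443   0.0172 -3.0831] -176.6 2.44
3 [ 0.4424  0.0176 -1.4484] -83.0 5.22
```

Pad centre agrees across three cameras (0.443–0.444, 0.0175). Returning.

Request:
play_rows(
  rows=[
    {"slide": [0, 0, -0.08], "delta_rot": [0, 0, 0], "fingers": -1},
    {"slide": [0, 0, -0.08], "delta_rot": [0, 0, 0], "fingers": -1},
    {"slide": [0, 0, -0.08], "delta_rot": [0, 0, 0], "fingers": -1},
    {"slide": [0, 0, -0.08], "delta_rot": [0, 0, 0], "fingers": -1},
    {"slide": [0, 0, -0.08], "delta_rot": [0, 0, 0], "fingers": -1},
  ],
)

```text
time_s: 11.58
tcp_pos: [0.5192, -0.0217, 0.2486]
eef_rot: [-145.0, 0.0, -78.7]
contact_force: [0.1, -0.1, -1.5]
gripper_width: 0.0278
gripper_force: 24.9
```

Request:
play_rows(
  rows=[
    {"slide": [-0.03, 0.04, -0.01], "delta_rot": [-0.69, 0.01, 0.04], "fingers": -1},
    {"slide": [-0.03, 0.04, -0.01], "delta_rot": [-0.69, 0.01, 0.04], "fingers": -1},
    {"slide": [-0.03, 0.04, 0], "delta_rot": [-0.69, 0.01, 0.05], "fingers": -1},
    {"slide": [-0.03, 0.04, 0], "delta_rot": [-0.7, 0.02, 0.04], "fingers": -1},
    {"slide": [-0.03, 0.05, 0], "delta_rot": [-0.69, 0.01, 0.05], "fingers": -1},
    {"slide": [-0.03, 0.05, 0], "delta_rot": [-0.7, 0.02, 0.04], "fingers": -1},
    {"slide": [-0.03, 0.04, 0.01], "delta_rot": [-0.69, 0.01, 0.05], "fingers": -1},
    {"slide": [-0.03, 0.04, 0.01], "delta_rot": [-0.7, 0.02, 0.04], "fingers": -1},
  ],
)

```text
time_s: 12.58
tcp_pos: [0.4663, 0.0053, 0.2276]
eef_rot: [-170.5, 0.2, -80.4]
contact_force: [0.1, -0.5, -1.7]
gripper_width: 0.0277
gripper_force: 24.9
```

Request:
play_rows(
  rows=[
    {"slide": [-0.04, 0.05, 0.01], "delta_rot": [-0.69, 0.01, 0.05], "fingers": -1},
    {"slide": [-0.03, 0.04, 0.01], "delta_rot": [-0.7, 0.02, 0.04], "fingers": -1},
    {"slide": [-0.039, 0.047, 0.014], "delta_rot": [-0.695, 0.011, 0.048], "fingers": -1},
    {"slide": [0, 0, 0], "delta_rot": [0, 0, 0], "fingers": -1},
    {"slide": [0, 0, 0], "delta_rot": [0, 0, 0], "fingers": -1},
    {"slide": [0, 0, 0], "delta_rot": [0, 0, 0], "fingers": -1},
  ],
)

```text
time_s: 13.32
tcp_pos: [0.4441, 0.0177, 0.2204]
eef_rot: [-179.9, 0.0, -81.0]
contact_force: [-0.7, 0.1, -1.9]
gripper_width: 0.0279
gripper_force: 24.9
```

Run:
```python
from plant import r
import cv2,pickle,numpy as np
from plan import *
s=r.get_state();w=r.capture("wrist");c=r.capture("scene");pickle.dump((s,w,c),open("w4.pkl","wb"))
p=s["tcp_pos"];R=Ro.from_euler('xyz',s["eef_rot"],degrees=True)
print(p,s["eef_rot"],s["joints"])
plan(p,R,[.4440,.0178,.082],down(-81),12,-1)
a=cv2.resize(w["image"][90:250,180:380],(400,320),interpolation=cv2.INTER_CUBIC);b=cv2.resize(c["image"][100:260,200:400],(400,320),interpolation=cv2.INTER_CUBIC)
cv2.imwrite("pics/m4.png",np.hstack([a,b]))
```

```text
[0.44409857 0.01772708 0.2204311 ] [-1.79935165e+02  1.10935241e-02 -8.09929288e+01] [ 2.78612057e+01 -1.61477484e+00 -2.74080643e+01  1.16168154e-02
 -6.41417701e+01 -1.88592015e+01]
[{"slide":[-0.0,0.0,0.08],"delta_rot":[-0.0,0.0,0.0],"fingers":-1},{"slide":[-0.0,0.0,0.08],"delta_rot":[-0.0,0.0,0.0],"fingers":-1},{"slide":[-0.0,0.0,0.08],"delta_rot":[-0.0,0.0,0.0],"fingers":-1},{"slide":[-0.0,0.0,0.08],"delta_rot":[-0.0,0.0,0.0],"fingers":-1},{"slide":[-0.0,0.0,0.08],"delta_rot":[-0.0,0.0,0.0],"fingers":-1},{"slide":[-0.0,0.0,0.07],"delta_rot":[-0.0,0.0,0.0],"fingers":-1},{"slide":[-0.0,0.0,0.08],"delta_rot":[-0.0,0.0,0.0],"fingers":-1},{"slide":[-0.0,0.0,0.07],"delta_rot":[-0.0,0.0,0.0],"fingers":-1}]
[{"slide":[-0.0,0.0,0.08],"delta_rot":[-0.0,0.0,0.0],"fingers":-1},{"slide":[-0.0,0.0,0.07],"delta_rot":[-0.0,0.0,0.0],"fingers":-1},{"slide":[-0.0,0.0,0.08],"delta_rot":[-0.01,0.0,0.0],"fingers":-1},{"slide":[-0.0,0.002,0.073],"delta_rot":[-0.004,0.002,0.002],"fingers":-1}]
end [0.4439 0.0177 0.082 ] [-180.    0.  -81.]
```

View pics/m4.png

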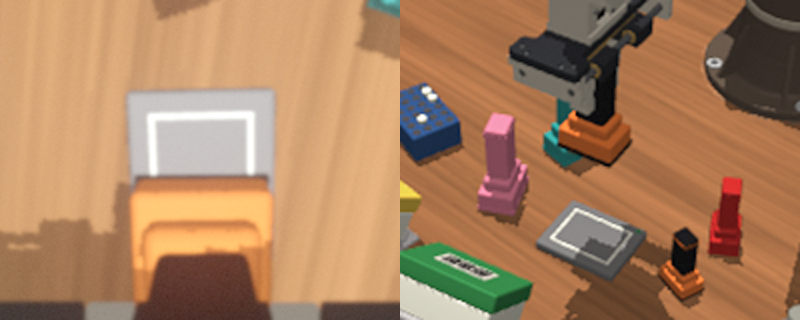

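The view shows the scanner upright over the empty pad, with the nose (column 203) centred on the pad (column 201.5) and their edges parallel within about 1°. Lowering.

Request:
play_rows(
  rows=[
    {"slide": [0, 0, 0.06], "delta_rot": [0, 0, 0], "fingers": -1},
    {"slide": [0, 0, 0.13], "delta_rot": [0, 0, 0], "fingers": -1},
    {"slide": [0, 0, 0.15], "delta_rot": [0, 0, 0], "fingers": -1},
    {"slide": [0, 0, 0.16], "delta_rot": [0, 0, 0], "fingers": -1},
    {"slide": [0, 0, 0.15], "delta_rot": [0, 0, 0], "fingers": -1},
    {"slide": [0, 0, 0.13], "delta_rot": [0, 0, 0], "fingers": -1},
    {"slide": [0, 0, 0.08], "delta_rot": [0, 0, 0], "fingers": -1},
    {"slide": [0, 0, 0.04], "delta_rot": [0, 0, 0], "fingers": -1},
  ],
)

```text
time_s: 14.42
tcp_pos: [0.4439, 0.0178, 0.0846]
eef_rot: [180.0, -0.0, -81.0]
contact_force: [0.8, -0.3, -2.0]
gripper_width: 0.028
gripper_force: 24.9
```

Request:
play_rows(
  rows=[
    {"slide": [0, 0, 0.01], "delta_rot": [0, 0, 0], "fingers": -1},
    {"slide": [0, 0, 0], "delta_rot": [0, 0, 0], "fingers": -1},
    {"slide": [0, 0, 0], "delta_rot": [0, 0, 0], "fingers": -1},
  ],
)

```text
time_s: 14.8
tcp_pos: [0.4445, 0.018, 0.0843]
eef_rot: [-179.9, 0.0, -81.0]
contact_force: [0.6, -0.6, -1.3]
gripper_width: 0.0278
gripper_force: 24.9
```

Request:
play_rows(
  rows=[
    {"slide": [0, 0, 0.008], "delta_rot": [0, 0, 0], "fingers": -1},
    {"slide": [0, 0, 0.008], "delta_rot": [0, 0, 0], "fingers": -1},
    {"slide": [0, 0, 0.006], "delta_rot": [0, 0, 0], "fingers": -1},
    {"slide": [0, 0, 0.005], "delta_rot": [0, 0, 0], "fingers": -1},
    {"slide": [0, 0, 0.004], "delta_rot": [0, 0, 0], "fingers": -1},
    {"slide": [0, 0, 0], "delta_rot": [0, 0, 0], "fingers": -1},
    {"slide": [0, 0, 0], "delta_rot": [0, 0, 0], "fingers": -1},
  ],
)

```text
time_s: 15.68
tcp_pos: [0.4442, 0.0179, 0.0791]
eef_rot: [180.0, -0.0, -81.0]
contact_force: [-0.2, 0.3, -1.5]
gripper_width: 0.0278
gripper_force: 24.9
```

Not touching yet (force still about −1.5 to −2 N, the scanner's weight).

Request:
play_rows(
  rows=[
    {"slide": [0, 0, 0.003], "delta_rot": [0, 0, 0], "fingers": -1},
    {"slide": [0, 0, 0.003], "delta_rot": [0, 0, 0], "fingers": -1},
    {"slide": [0, 0, 0], "delta_rot": [0, 0, 0], "fingers": -1},
  ],
)

```text
time_s: 16.05
tcp_pos: [0.4443, 0.0179, 0.0784]
eef_rot: [-180.0, -0.0, -81.0]
contact_force: [-1.0, -0.2, 3.4]
gripper_width: 0.0278
gripper_force: 24.9
```

Contact (+3.4 N). Release gently.

Request:
play_rows(
  rows=[
    {"slide": [0, 0, 0], "delta_rot": [0, 0, 0], "fingers": -1},
    {"slide": [0, 0, 0], "delta_rot": [0, 0, 0], "fingers": -1},
    {"slide": [0, 0, 0], "delta_rot": [0, 0, 0], "fingers": -0.2},
    {"slide": [0, 0, 0], "delta_rot": [0, 0, 0], "fingers": 0.2},
    {"slide": [0, 0, 0], "delta_rot": [0, 0, 0], "fingers": 0.6},
    {"slide": [0, 0, 0], "delta_rot": [0, 0, 0], "fingers": 1},
    {"slide": [0, 0, 0], "delta_rot": [0, 0, 0], "fingers": 1},
    {"slide": [0, 0, 0], "delta_rot": [0, 0, 0], "fingers": 1},
  ],
  squeeze=5,
)

```text
time_s: 17.05
tcp_pos: [0.4442, 0.0179, 0.0782]
eef_rot: [180.0, -0.0, -81.0]
contact_force: [-0.6, -0.3, -0.5]
gripper_width: 0.0798
gripper_force: 0.0
```

Request:
play_rows(
  rows=[
    {"slide": [0, 0, -0.05], "delta_rot": [0, 0, 0], "fingers": 1},
    {"slide": [0, 0, -0.12], "delta_rot": [0, 0, 0], "fingers": 1},
    {"slide": [0, 0, -0.16], "delta_rot": [0, 0, 0], "fingers": 1},
    {"slide": [0, 0, -0.2], "delta_rot": [0, 0, 0], "fingers": 1},
    {"slide": [0, 0, -0.2], "delta_rot": [0, 0, 0], "fingers": 1},
    {"slide": [0, 0, -0.16], "delta_rot": [0, 0, 0], "fingers": 1},
    {"slide": [0, 0, -0.1], "delta_rot": [0, 0, 0], "fingers": 1},
    {"slide": [0, 0, 0], "delta_rot": [0, 0, 0], "fingers": 1},
  ],
)

```text
time_s: 18.05
tcp_pos: [0.4446, 0.0181, 0.2276]
eef_rot: [-179.9, 0.0, -81.0]
contact_force: [0.3, -0.4, -0.4]
gripper_width: 0.0878
gripper_force: 0.0
```

Run:
```python
from plant import r
import cv2,numpy as np
s=r.get_state();w=r.capture("wrist");c=r.capture("scene")
print(s["time_s"],s["tcp_pos"],s["gripper_width"])
a=cv2.resize(w["image"][90:250,180:380],(400,320),interpolation=cv2.INTER_CUBIC);b=cv2.resize(c["image"][100:260,200:400],(400,320),interpolation=cv2.INTER_CUBIC)
cv2.imwrite("pics/m5.png",np.hstack([a,b]))
```

```text
18.05 [0.44458036 0.01811689 0.22756626] 0.08775502698687228
```

View pics/m5.png

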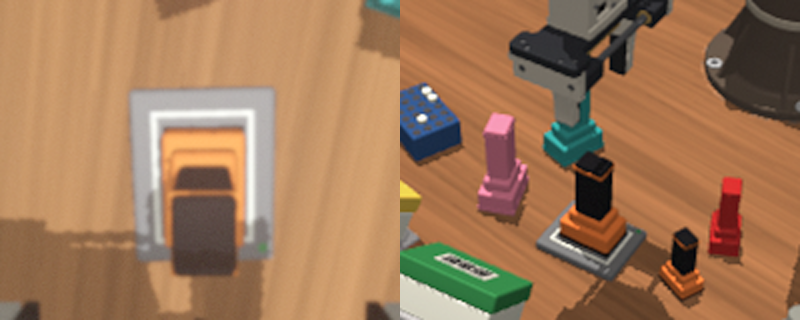

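The view shows the scanner standing upright inside the pad's white outline (wrist 203,190; scene crop 592,210), centred and aligned, with the gripper open and well above it. Handing in.

```bash
python3 -c "
from plant import r
print(r.close_job())"
```

```text
the job is handed in; nothing more can be done
None
```

The scanner was held still and square about 6 cm from the green box's label for over 2 seconds, then stood back upright in the middle of its pad and released; the job is handed in, with no verdict returned and no sign that any box, the bottle or the rack was touched.

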